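Let the hoist reel back to its stow notch

TASK

The bare spring-return hoist reel on the bench is wound up and held by its ratchet. Slide the safety guard off the pawl's thumb screw, press the screw gently (never hard against the pawl's stop) to lift the pawl so the drum turns back by itself, and let the pawl drop in time to catch the drum in the notch that leaves its crank nearest to the stow pointer. Then slide the guard fully home over the screw again, and leave everything else on the bench where it is.

Things in the scene. Friction and masses are not known exactly. Their poses are not given: they have to be found in the camera images.
- reel: White reel frame bolted to the bench: base plate 310 x 230 x 12 mm, two uprights carrying a drum with a 12-tooth steel ratchet wheel (120 mm across, at y = +45 mm) and a crank (at y = -68 mm, handle to y = -122 mm). Origin on the bench under the middle of the axle; the axle runs along the reel's y, z is up. Pawl, thumb screw and guard are on its -x side.
- drum (a joint): Turn of the drum, rad. 0: crank straight up. Positive: wound forward, crank leaning to the reel's +x (1.57: level). It starts held at 2.10. A spring pulls it back to smaller values; with the pawl lifted it turns back slowly, 0.2 to 0.35 rad/s. The pawl catches it every 0.524 rad: at about 0.01, 0.53, 1.05, 1.58, 2.10.
- pointer (a joint): Angle of the stow pointer, rad, measured like the drum's: 0 straight up, positive leaning to the reel's +x. It stands fast. When this equals the drum's value, the crank lies right along the pointer. As the drum only stops every 0.524 rad, the nearest notch can be up to 0.26 rad off.
- pointer_tip (a point): Tip of the stow pointer: a thin aluminium arm with an arrow-shaped end, beside the crank at the reel's y = -59 mm, reaching 115 mm out from the axle. It starts somewhere between straight up and steeply leaning to the reel's +x.
- crank_handle (a point): Middle of the black crank handle (20 mm thick, 50 mm long, parallel to the axle), 70 mm out from the axle on a flat steel arm; it turns with the drum.
- axle (a point): Middle of the drum's axle, 100 mm above the bench. The crank sweeps up to 80 mm from it. If the pawl drops between two notches, the drum runs back to the next one and stops there. Let back too far, it runs on to -2.2 at most; pushing the crank forward by hand (about 4 N) winds it up again, the pawl clicking over the teeth.
- pawl_pivot (a point): On the fixed frame: centre of the pawl's pivot pin, 131 mm above the bench. The pawl is a dark steel lever: a nose reaching 65 mm to the wheel, and a flat tail (16 mm wide, 8 mm thick, level when seated) reaching 68 mm to the reel's -x. Pressing the tail down lifts the nose; a light spring drops it as soon as the tail is let go.
- pawl_nose (a point): On the fixed frame: where the seated nose meets a tooth. The nose clears the teeth when the screw has been pushed down about 11 mm from its seated height; at about 14.5 mm the pawl meets a solid stop. Under load the screw takes 5 to 11 N to push until the nose is clear, then 2 to 4 N to hold. More than 18 N on screw or tail is too hard.
- screw_axis (a point): On the fixed frame: on the thumb screw's upright axis, level with the seated tail's top face, 135 mm above the bench. Steel, flat round head 16 mm across, riding with the tail. Its top stands 5 to 25 mm above this point: set by hand and NOT measured, so find it by touch or sight. With the guard open 20 mm all round is free; the guard's rail is 52 mm to -x.
- guard (a joint): Slide of the safety guard, m. 0: fully home, its steel plate (34 mm wide, underside 170 mm above the bench) covering the thumb screw; 0.060: fully open. It opens towards the reel's +y, takes about 3 N to push and stays where it is left; solid stops at both ends.
- guard_knob (a point): Centre of the top of the guard's upright round knob, 12 mm in diameter, standing 30 mm above the guard plate (plate top 175 mm, knob top 205 mm above the bench). It moves with the guard; 20 mm to the reel's -x of the screw's axis when home. Pinch it or push it sideways.
- screwdriver: Bystander: loose screwdriver 190 mm long on the bench. Leave alone.
- coupler: Bystander: loose grey plastic coupler 45 x 22 x 18 mm lying on the reel's base plate. Leave alone.
- washer: Bystander: loose steel collar 40 mm across, 8 mm high, on the reel's base plate. Leave alone.
- antenna: Bystander: loose white antenna rod about 170 mm long, 12 mm high, on the bench. Leave alone.
- jar: Bystander: small clear jar 56 mm across, 70 mm high. Leave alone.
- mug: Bystander: white mug 80 mm across, 90 mm high. Leave alone.

How it is judged:
By the outcome, as a careful person would: the job done as asked, in the order asked, and still so for the second after the job is handed in, with the robot touching nothing.
It also fails if it takes over 64 s, if anything falls off the work surface, if the arm or the gripper's body presses on something with over 40 N, if the wrist force passes 120 N, or if a joint passes its speed limit or range.

ROBOT

A 7-joint arm with a two-finger parallel gripper is mounted at the origin on the work surface. World frame = base frame: x ahead of the robot, y to its left, z up, the work surface at z = 0. Lengths are in m, angles in rad, forces in N, time in s.
With the tool pointing down it reaches from about 0.35 to 0.9 m from the base axis. Payload 7.2 kg.
Tool frame: the origin (TCP) lies at the very end of the fingers, on their centre line; the grasp point (between the pads) lies 19 mm behind it; z points along the fingers, y is the line along which they close (so a half turn about z gives the same grasp; the last joint's range is limited). The gripper opens to 85 mm and grips with 20 to 120 N. Pads are 22 mm wide; open, the fingers measure 114 mm over their backs; the gripper's body (76 mm by 85 mm) begins 54 mm behind the grasp point. The pads swing forward as they close: fully open they stand 13 mm farther back than shut.
Start: joints at [-1.231, 0.411, -0.013, 1.596, 0.006, 1.134, -0.082], TCP at [0.248, 0.574, 0.231] pointing down, gripper open.
Joint ranges: [-2.95, 2.95], [-0.29, 1.99], [-1.47, 1.44], [0.14, 2.54], [-1.03, 4.17], [0.13, 1.85], [-2.86, 2.86]. Speed limits (rad/s): [2.39, 2.39, 3.01, 3.01, 3.14, 3.14, 3.14].

INTERFACE

Orientations are given as a 3x3 rotation matrix whose columns are the frame's x, y, z axes.
In Python, from station import sensors, eyes, hand_in gives the robot as it stands.
- The arm moves only by the tool send_rows, never from a script. Its argument "series" is a list of rows, each a list of 3 entries, a list of its own where there are three numbers: the shift along the tool's x, y, z in m, then the turn about the tool's z in degrees, then the gripper command: -1 is shut, 1 is fully open, values between are in proportion. A call has exactly 5 rows; each row is the pose to reach, as a shift and turn from the pose commanded when the call began, along the tool's axes at that moment; what a row does not reach only later rows make up. A row lasts 1/12 s, in which the tool goes at most 41.7 mm and 7.16 degrees, less where a joint would pass 70% of its speed; a pose out of reach is approached as far as the arm can. A call with a gripper value outside its range is refused whole. The fingers move at their own pace and stop on an object; the grip force is fixed at half the most. Time passes only in rows, so rows that repeat a pose let the fingers close, or fill a call up. It gives the time, the measured TCP pose, the force, the opening and the grip force at its end, in the units of the state.
- sensors.get_obs(): the state, without advancing time (a new reading comes with each control period).
- eyes.get_image(name): name is "scene" or "top"; returns a dict with "pixels" (480x640x3 uint8, blue, green, red), "depth" (480x640 float32, m along the optical axis (not along the pixel's ray), 0 where there is no reading), "vertical_fov" (degrees; the focal length in pixels is half the picture's height over the tangent of half this angle, whatever the lens; pixels are square), "cx", "cy" (the principal point, pixels), "D" ([k1, k2, p1, p2, k3] as OpenCV has them; the pictures are not rectified), "extrinsics" (4x4, takes a point from world to camera coordinates). Camera axes: x right, y down, z forward; pixel columns grow to the right and rows downward; lengths in m; the calibration is good to about 2 mm. A picture is of the moment at which its call begins.
- hand_in(): hands the job in; it is judged then, once.
The state is a dict: "t": time; "joint_pos": joint angles; "qvel": joint speeds; "effort": joint torques, N m; "tool_pos": TCP position; "tool_rot": TCP orientation; "force": force on the tool from outside, world axes, zero at the start; "moment": the same for the moment, N m; "gripper_width": finger opening in m; "grasp_force": force on a finger pad.
Only numpy, scipy, OpenCV 4.12 (cv2) and the standard library are available. Lean on these libraries where they do the work, as an engineer would, in place of code of your own. Each camera call takes 0.05 s, during which the arm holds its last target. There are 200 camera calls.

## Working session

There is one attempt and no reset: what is moved stays moved. The work goes in short steps, Python scripts to look and compute and a tool call to move; the robot and the scene stay as the last step left them, time stands still between calls to the robot, and variables do not carry over. Pictures are saved under pics/ and viewed, at most 10 in all, crops included, and the job is handed in when it is done.

Besides the shell and the picture viewer there is one more tool, called after "Request:" in YAML: its name, and indented under it one key for each argument. send_rows: Moves the arm, as the interface text tells. Its arguments: {"type":"object","properties":{"series":{"type":"array"}},"required":["series"]}

```bash
mkdir -p pics; cat > h.py <<'E'
import numpy as np,cv2
from station import sensors,eyes,hand_in
def K(im):
    f=240/np.tan(np.radians(im["vertical_fov"])/2)
    return np.array([[f,0,im["cx"]],[0,f,im["cy"]],[0,0,1]])
def world(im):
    "HxWx3 world points from depth"
    v,u=np.mgrid[0:480,0:640].astype(np.float32)
    p=cv2.undistortPoints(np.stack([u,v],-1).reshape(-1,1,2),K(im),np.array(im["D"])).reshape(480,640,2)
    d=im["depth"][...,None]; c=np.concatenate([p*d,d],-1)
    E=np.array(im["extrinsics"]); return (c-E[:3,3])@E[:3,:3]
def ray(im,u,v):
    p=cv2.undistortPoints(np.array([[[u,v]]],float),K(im),np.array(im["D"])).ravel()
    E=np.array(im["extrinsics"]); R=E[:3,:3]
    return -R.T@E[:3,3], R.T@np.array([p[0],p[1],1])
def plane(im,u,v,z):
    o,d=ray(im,u,v); return o+d*(z-o[2])/d[2]
def proj(im,P):
    E=np.array(im["extrinsics"]); r,_=cv2.Rodrigues(E[:3,:3])
    return cv2.projectPoints(np.array(P,float).reshape(-1,1,3),r,E[:3,3],K(im),np.array(im["D"]))[0].reshape(-1,2)
E
python3 - <<'E'
from h import *
import pickle
I={n:eyes.get_image(n) for n in("scene","top")}
pickle.dump(I,open("i0.pkl","wb"))
for n,i in I.items():
    cv2.imwrite(f"pics/{n}0.png",i["pixels"]); print(n,i["vertical_fov"],i["cx"],i["cy"],i["D"],np.round(i["extrinsics"],3).tolist(), (i["depth"]>0).mean())
print(sensors.get_obs())
E
```

```text
scene 51.3033110168862 327.37779225000725 240.64934946650075 [-0.08691548  0.          0.          0.          0.        ] [[0.166, 0.986, -0.004, 0.048], [0.617, -0.106, -0.78, -0.235], [-0.77, 0.127, -0.626, 1.376], [0.0, 0.0, 0.0, 1.0]] 0.995771484375
top 47.94225548466045 328.88203540024847 243.92135681199363 [-0.11035421  0.          0.          0.          0.        ] [[-0.006, -1.0, -0.007, -0.133], [-0.993, 0.006, -0.116, 0.582], [0.116, 0.007, -0.993, 0.991], [0.0, 0.0, 0.0, 1.0]] 0.995986328125
{'t': 0.1, 'joint_pos': array([-1.23119592,  0.41178561, -0.01267548,  1.59694121,  0.00556895,
        1.1343016 , -0.0821633 ]), 'qvel': array([-0.00071102, -0.00090311,  0.00103985, -0.0020034 ,  0.00024735,
        0.00077377, -0.0004175 ]), 'effort': array([ 2.05425342e-03, -6.01828265e+01,  6.83779623e-01, -3.00088513e+01,
        1.39980612e-02,  6.50719623e-03,  3.96863470e-05]), 'tool_pos': array([0.24774195, 0.5733287 , 0.23056656]), 'tool_rot': array([[-9.18001019e-01,  3.96577739e-01, -4.76091948e-04],
       [ 3.96578016e-01,  9.18000078e-01, -1.31718939e-03],
       [-8.53155457e-05, -1.39798880e-03, -9.99999019e-01]]), 'force': array([-0.3379109 ,  0.77505708,  0.51133679]), 'moment': array([ 0.02928557,  0.03336977, -0.04755714]), 'grasp_force': 0.0, 'gripper_width': 0.08547588158338468}
```

View pics/scene0.png

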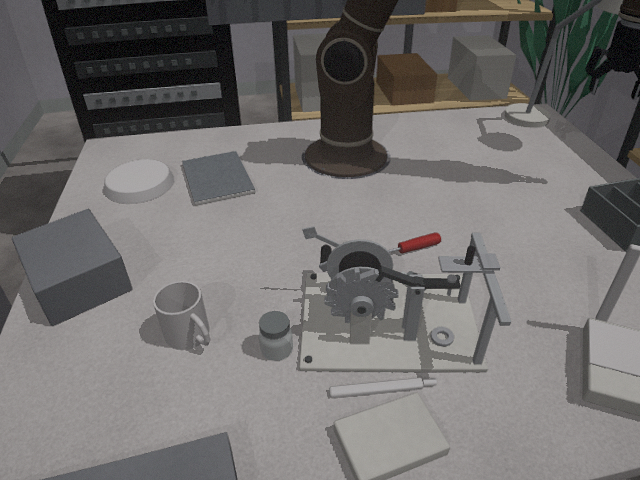

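View pics/top0.png

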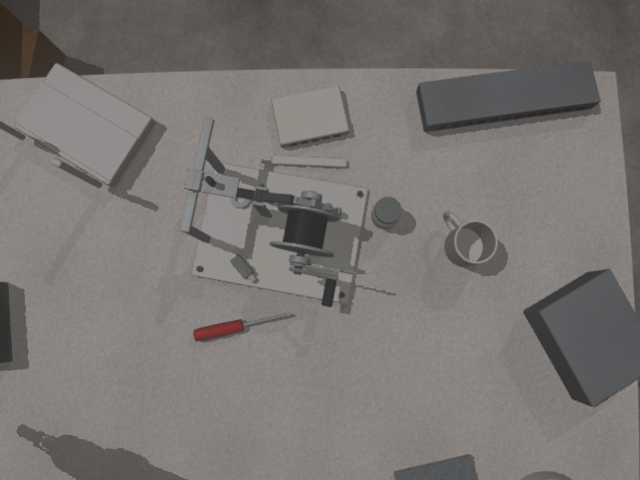

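The scene view shows the reel around (400,310), with the guard and black knob at (470,255). In the top view the base corners are near (205,165), (368,187), (350,302) and (194,275), the guard knob is at (210,182) and the crank handle at (329,292). I'll zoom in and measure next.

```bash
python3 - <<'E'
from h import *
import pickle
I=pickle.load(open("i0.pkl","rb"))
t=I["top"];s=I["scene"]
a=cv2.resize(t["pixels"][150:310,175:400],None,fx=3.5,fy=3.5,interpolation=cv2.INTER_CUBIC)
cv2.imwrite("pics/topc.png",cv2.convertScaleAbs(a,alpha=1.5))
b=cv2.resize(s["pixels"][220:380,295:515],None,fx=3.5,fy=3.5,interpolation=cv2.INTER_CUBIC)
cv2.imwrite("pics/scenec.png",cv2.convertScaleAbs(b,alpha=1.5))
W=world(t); hsv=cv2.cvtColor(t["pixels"],cv2.COLOR_BGR2HSV)
# plate: points 8-17mm high in region
sub=np.zeros((480,640),bool); sub[140:315,170:380]=1
m=(sub&(abs(W[...,2]-.012)<.005)).astype(np.uint8)
n,l,st,c=cv2.connectedComponentsWithStats(m); k=1+np.argmax(st[1:,4]); print(st[k],c[k], np.median(W[l==k],0))
P=W[m>0][:,:2].astype(np.float32); print(cv2.minAreaRect(np.concatenate([P])))
# heights map points
for z0,z1 in((.165,.182),(.185,.23)):
    q=sub&(W[...,2]>z0)&(W[...,2]<z1); v,u=np.nonzero(q); print(z0,len(u))
    if len(u): print(np.c_[u,v,np.round(W[q]*1000)][:: max(1,len(u)//25)].astype(int).tolist())
E
```

```text
[ 191  194  135  105 7276] [249.03490929 248.45629467] [0.57318562 0.0205592  0.01244556]
((0.6191067099571228, -0.0485592782497406), (0.34006965160369873, 0.3782053589820862), 3.7639260292053223)
0.165 1557
[[200, 140, 745, 81, 169], [203, 146, 734, 75, 171], [205, 152, 724, 72, 168], [201, 159, 712, 79, 168], [199, 166, 699, 81, 170], [200, 172, 686, 77, 180], [206, 175, 682, 67, 177], [199, 177, 678, 78, 180], [232, 178, 677, 24, 175], [216, 180, 674, 50, 175], [239, 181, 673, 13, 171], [220, 183, 668, 44, 176], [190, 185, 664, 93, 182], [209, 186, 663, 62, 176], [223, 187, 662, 38, 175], [236, 188, 660, 17, 174], [205, 190, 657, 69, 176], [219, 191, 655, 45, 175], [236, 192, 652, 16, 177], [229, 194, 649, 28, 177], [193, 197, 647, 91, 167], [192, 203, 636, 91, 171], [191, 210, 625, 93, 168], [183, 218, 611, 107, 168], [182, 225, 599, 108, 168], [186, 232, 588, 101, 167]]
0.185 68
[[206, 176, 673, 60, 205], [209, 176, 673, 55, 207], [206, 177, 671, 60, 206], [208, 177, 671, 57, 207], [210, 177, 671, 53, 208], [205, 178, 670, 62, 205], [207, 178, 669, 58, 208], [209, 178, 670, 55, 206], [211, 178, 669, 52, 207], [206, 179, 668, 60, 205], [208, 179, 668, 56, 208], [210, 179, 668, 53, 208], [212, 179, 669, 51, 201], [206, 180, 667, 61, 203], [208, 180, 666, 57, 207], [210, 180, 666, 53, 206], [212, 180, 667, 51, 203], [205, 181, 664, 61, 208], [207, 181, 665, 59, 205], [209, 181, 664, 55, 207], [211, 181, 665, 52, 205], [213, 181, 667, 51, 196], [207, 182, 663, 58, 206], [209, 182, 663, 55, 205], [211, 182, 665, 53, 199], [213, 182, 666, 52, 192], [207, 183, 663, 60, 199], [209, 183, 663, 56, 200], [211, 183, 664, 54, 196], [213, 183, 665, 52, 190], [208, 184, 663, 60, 192], [210, 184, 662, 56, 196], [212, 184, 664, 54, 187], [210, 185, 662, 58, 188]]
```

View pics/topc.png

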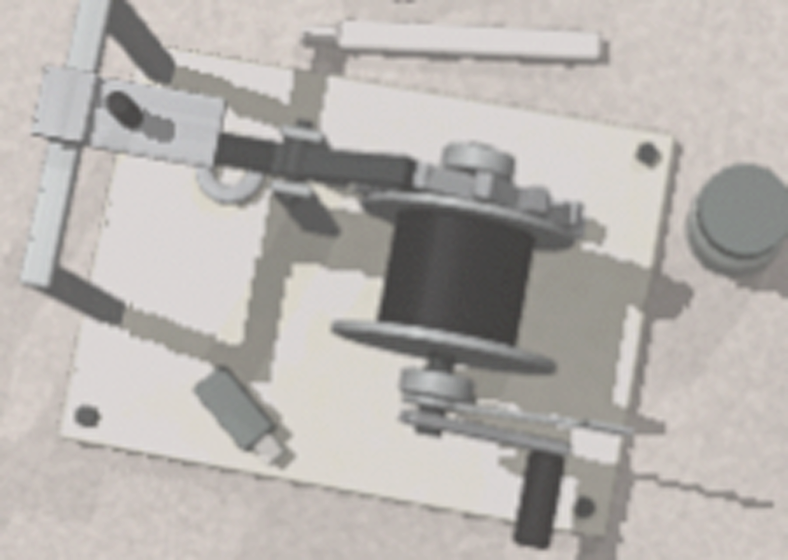

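View pics/scenec.png

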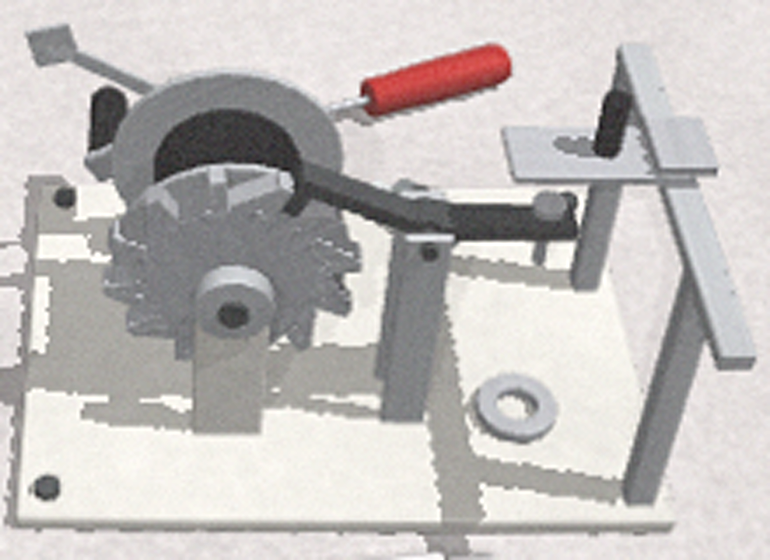

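Crops: in the scene view the screw head is at about (452,279), the pointer tip at (309,233) and the handle at (325,253). In the top view the bolts are at (360,194), (200,269) and (342,295), the knob top at about (209,179) and the pointer runs edge-on to about (352,272).

```bash
python3 - <<'E'
from h import *
import pickle
I=pickle.load(open("i0.pkl","rb"))
t=I["top"];s=I["scene"]; Wt=world(t);Ws=world(s)
np.set_printoptions(precision=4,suppress=True)
B=[plane(t,*p,.014) for p in((360.1,193.7),(199.9,268.9),(341.9,294.9))]; print("bolts",*B)
ex=B[2]-B[1]; print("yaw x",np.degrees(np.arctan2(ex[1],ex[0])),np.linalg.norm(ex),"y:",(B[0]-B[2]),np.linalg.norm(B[0]-B[2]))
C=(B[0]+B[1])/2; yaw=np.arctan2(ex[1],ex[0]); ex=np.array([np.cos(yaw),np.sin(yaw),0]); ey=np.array([-ex[1],ex[0],0])
print("centre",C)
def loc(P): d=np.asarray(P)-C*[1,1,0]; return np.stack([d@ex,d@ey,d[...,2]],-1)
# screw head in scene
for u,v in((451,278),(452,279),(453,279),(454,280),(449,279)): print("screw",u,v,Ws[v,u],loc(Ws[v,u]))
for n,W,u0,u1,v0,v1 in(("s",Ws,440,462,270,290),):
    print((loc(W[v0:v1,u0:u1])[...,2]*1000).astype(int))
for u,v in((309,232),(307,234),(311,231),(325,248),(325,255)): print("ptr/handle",u,v,loc(Ws[v,u]))
for u,v in((320,271),(330,272),(340,272),(345,273),(349,273),(329,285),(329,292),(328,300)): print("top",u,v,loc(Wt[v,u]))
k=plane(t,209,179,.205);print("knob",k,loc(k))
h=plane(s,295+233/3.5,220+315/3.5,.1);print("hub",loc(h))
E
```

```text
bolts [ 0.6823 -0.1978  0.014 ] [0.5367 0.1142 0.014 ] [ 0.4854 -0.1605  0.014 ]
yaw x -100.56712658772568 0.2794518512222279 y: [ 0.1969 -0.0373  0.    ] 0.20036157736395693
centre [ 0.6095 -0.0418  0.014 ]
screw 451 278 [0.6655 0.0359 0.1445] [-0.0867  0.0408  0.1445]
screw 452 279 [0.6665 0.0375 0.1431] [-0.0884  0.0415  0.1431]
screw 453 279 [0.6682 0.0383 0.1445] [-0.0894  0.043   0.1445]
screw 454 280 [0.6723 0.0381 0.1461] [-0.09    0.0471  0.1461]
screw 449 279 [0.6678 0.0317 0.1452] [-0.0829  0.0438  0.1452]
[[ -1 174 175 174 173 174 175 174 174 174 175 173 173 174 173 174 174 175
  176 173 175 174]
 [  0 171 173 172 172 172 172 173 170 173 173 173 174 171 172 173 174 172
  173 172 173 174]
 [  0   0 170 170 168 170 170 169 171 170 170 170 170 169 171 171 169 171
  170 171 171 171]
 [  1   0   0   0   2   0   0   1   0   0   3   0  -1  -2  -1   0   1   1
    4   0  -2   0]
 [ 14  11  13  12   9  13  11  12  12  13  13 144  11  12  13  12   9  12
   14  12  12  11]
 [ 12   9  12  12  15  11  10  13 143 143 143 143 143 143 143  19  17  17
   17  10  13  12]
 [ 11  12  11  10  
[... 1193 characters left out ...]
10  11  12  11  10  11  12  11 119 121 119 119  11  12  11  13  11  11
    9  12  41  47]]
ptr/handle 309 232 [ 0.1404 -0.0646  0.1515]
ptr/handle 307 234 [ 0.1439 -0.0645  0.1472]
ptr/handle 311 231 [ 0.1368 -0.0634  0.1546]
ptr/handle 325 248 [ 0.1145 -0.115   0.0744]
ptr/handle 325 255 [ 0.114  -0.0939  0.075 ]
top 320 271 [ 0.09   -0.0625  0.0131]
top 330 272 [ 0.1092 -0.0609  0.0121]
top 340 272 [ 0.1282 -0.0573  0.0096]
top 345 273 [ 0.138  -0.0577  0.0116]
top 349 273 [ 0.1432 -0.0649  0.1416]
top 329 285 [ 0.1126 -0.0882  0.0734]
top 329 292 [ 0.1149 -0.1007  0.0761]
top 328 300 [ 0.1157 -0.1151  0.0737]
knob [0.6683 0.0554 0.205 ] [-0.1063  0.04    0.205 ]
hub [0.0526 0.0685 0.1   ]
```

```bash
cat >> h.py <<'E'
YAW=np.radians(-100.57)
EX=np.array([np.cos(YAW),np.sin(YAW),0]); EY=np.array([-EX[1],EX[0],0])
def go(target):
    o=sensors.get_obs();R=o["tool_rot"];ty=R[:,1]
    turn=np.degrees(np.arctan2(ty[1],ty[0])-np.arctan2(EY[1],EY[0]))
    print("t",round(o["t"],2),"shift",np.round(R.T@(np.array(target)-o["tool_pos"]),4),"turn",round(turn,2),"pos",np.round(o["tool_pos"],4),"F",np.round(o["force"],1))
E
python3 -c "
from h import *
go([.668,.056,.26])"
```

```text
t 0.1 shift [-0.591  -0.3083 -0.029 ] turn 77.21 pos [0.2477 0.5733 0.2306] F [-0.3  0.8  0.5]
```

Request:
send_rows:
  series:
    - [[-0.015,-0.01,-0.03],5,-0.4]
    - [[-0.05,-0.026,-0.03],10,-0.4]
    - [[-0.085,-0.044,-0.03],15,-0.4]
    - [[-0.12,-0.063,-0.03],20,-0.4]
    - [[-0.155,-0.081,-0.03],25,-0.4]

```text
t: 0.52
tool_pos: [0.3587, 0.4361, 0.2611]
tool_rot: [[-0.661, 0.75, -0.0], [0.75, 0.661, -0.0], [-0.0, -0.0, -1.0]]
force: [0.8, -0.5, 0.0]
gripper_width: 0.0264
grasp_force: 0.0
```

```bash
python3 -c "
from h import *
go([.668,.056,.26])"
```

```text
t 0.52 shift [-0.4897 -0.0195  0.0012] turn 51.98 pos [0.3587 0.4361 0.2611] F [ 0.8 -0.5  0. ]
```

Request:
send_rows:
  series:
    - [[-0.036,-0.001,0],5.2,-0.4]
    - [[-0.072,-0.003,0],10.4,-0.4]
    - [[-0.108,-0.004,0],15.6,-0.4]
    - [[-0.144,-0.006,0],20.8,-0.4]
    - [[-0.18,-0.007,0],26,-0.4]

```text
t: 0.93
tool_pos: [0.473, 0.297, 0.2612]
tool_rot: [[-0.265, 0.964, -0.0], [0.964, 0.265, -0.0], [0.0, -0.0, -1.0]]
force: [0.8, 0.4, 0.0]
gripper_width: 0.0257
grasp_force: 0.0
```

```bash
python3 -c "
from h import *
go([.668,.056,.26])"
```

```text
t 0.93 shift [-0.2841  0.1241  0.0011] turn 25.95 pos [0.473  0.297  0.2612] F [0.8 0.4 0. ]
```

Request:
send_rows:
  series:
    - [[-0.035,0.015,0],5.2,-0.4]
    - [[-0.07,0.03,0],10.4,-0.4]
    - [[-0.105,0.046,0],15.6,-0.4]
    - [[-0.14,0.061,0],20.8,-0.4]
    - [[-0.17,0.074,0],26,-0.4]

```text
t: 1.35
tool_pos: [0.5906, 0.1523, 0.2612]
tool_rot: [[0.185, 0.983, 0.0], [0.983, -0.185, -0.001], [-0.001, 0.0, -1.0]]
force: [1.0, 0.4, 0.2]
gripper_width: 0.0259
grasp_force: 0.0
```

```bash
python3 -c "
from h import *
go([.668,.056,.26])"
```

```text
t 1.35 shift [-0.0803  0.0939  0.0012] turn -0.12 pos [0.5906 0.1523 0.2612] F [1.  0.4 0.2]
```

Request:
send_rows:
  series:
    - [[-0.025,0.03,0],0,-0.4]
    - [[-0.05,0.06,0],0,-0.4]
    - [[-0.07,0.084,0],0,-0.4]
    - [[-0.08,0.094,0.01],0,-0.4]
    - [[-0.08,0.094,0.02],0,-0.4]

```text
t: 1.77
tool_pos: [0.669, 0.0545, 0.2405]
tool_rot: [[0.185, 0.983, 0.001], [0.983, -0.185, -0.002], [-0.002, 0.001, -1.0]]
force: [-0.0, 0.1, 0.8]
gripper_width: 0.0256
grasp_force: 0.0
```

```bash
python3 -c "
from h import *
go([.668,.056,.182])
for n in('top','scene'):
    i=eyes.get_image(n); p=i['pixels'];W=world(i)
    print(n)
    c=p[120:240,160:300] if n=='top' else p[200:320,420:560]
    cv2.imwrite('pics/%s1.png'%n,cv2.convertScaleAbs(cv2.resize(c,None,fx=4,fy=4),alpha=1.4))
a=cv2.imread('pics/scene1.png')
"
```

```text
t 1.77 shift [ 0.0014 -0.0013  0.0585] turn -0.12 pos [0.669  0.0545 0.2405] F [-0.   0.1  0.8]
top
scene
```

View pics/scene1.png

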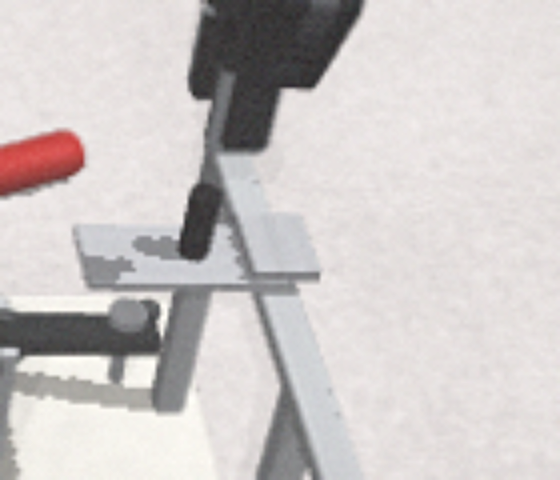

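Scene crop: the gripper fingertips hang above the knob at about (203,215) in the crop. I'll check the alignment numerically.

```bash
python3 - <<'E'
from h import *
np.set_printoptions(precision=4,suppress=True)
T=sensors.get_obs()["tool_pos"]
for n in("scene","top"):
    i=eyes.get_image(n);W=world(i);d=W-T
    loc=np.stack([d@EX,d@EY,W[...,2]],-1)
    near=(abs(loc[...,0])<.06)&(abs(loc[...,1])<.06)
    for z0,z1 in((.185,.212),(.235,.245),(.245,.256),(.256,.27)):
        q=near&(loc[...,2]>z0)&(loc[...,2]<z1)
        if q.sum(): print(n,z0,q.sum(),"rel min/med/max",loc[q].min(0),np.median(loc[q],0),loc[q].max(0))
    print(proj(i,[T]))
E
```

```text
scene 0.185 113 rel min/med/max [-0.0039 -0.0022  0.1851] [0.0031 0.0058 0.199 ] [0.0079 0.0098 0.2067]
scene 0.235 55 rel min/med/max [-0.0109 -0.017   0.2371] [0.0032 0.0186 0.2412] [0.0096 0.0227 0.245 ]
scene 0.245 136 rel min/med/max [-0.0118 -0.0208  0.2451] [0.0049 0.0192 0.2508] [0.0102 0.0281 0.256 ]
scene 0.256 200 rel min/med/max [-0.0122 -0.0179  0.2561] [0.0039 0.0203 0.2629] [0.0103 0.0292 0.27  ]
[[476.1998 229.0472]]
top 0.185 70 rel min/med/max [-0.0033 -0.0036  0.1857] [0.0039 0.0014 0.2036] [0.0082 0.0076 0.2085]
top 0.235 8 rel min/med/max [-0.0055 -0.0185  0.2399] [0.0038 0.0141 0.2432] [0.0078 0.0185 0.2448]
top 0.245 51 rel min/med/max [-0.0037 -0.0253  0.2452] [0.0052 0.0134 0.2521] [0.0089 0.0275 0.2557]
top 0.256 46 rel min/med/max [-0.0006 -0.0257  0.2562] [ 0.0076 -0.0134  0.2633] [0.0087 0.0201 0.2696]
[[201.4366 175.483 ]]
```

Request:
send_rows:
  series:
    - [[-0.002,0.003,0.012],0,-0.4]
    - [[-0.002,0.003,0.024],0,-0.4]
    - [[-0.002,0.003,0.036],0,-0.4]
    - [[-0.002,0.003,0.046],0,-0.4]
    - [[-0.002,0.003,0.054],0,-0.4]

```text
t: 2.38
tool_pos: [0.6693, 0.0573, 0.1853]
tool_rot: [[0.179, 0.984, -0.002], [0.984, -0.179, -0.0], [-0.0, -0.002, -1.0]]
force: [0.3, 0.7, -0.5]
gripper_width: 0.0253
grasp_force: 0.0
```

```bash
cat > chk.py <<'E'
from h import *
np.set_printoptions(precision=4,suppress=True)
i=eyes.get_image("scene");o=sensors.get_obs();T=o["tool_pos"]
W=world(i);d=W-np.array([.669,.0555,0]); loc=np.stack([d@EX,d@EY,W[...,2]],-1)
# knob: dark points between z .18 and .204, |x|<12mm
g=i["pixels"].max(-1)
q=(abs(loc[...,0])<.014)&(abs(loc[...,1])<.1)&(loc[...,2]>.181)&(loc[...,2]<.207)
print(q.sum(),loc[q].min(0),np.median(loc[q],0),loc[q].max(0))
dt=T-np.array([.669,.0555,0]);print("tcp loc",dt@EX,dt@EY,T[2],"t",o["t"],o["force"],o["gripper_width"],T)
# guard plate extent
q=(loc[...,0]>-.04)&(loc[...,0]<.05)&(abs(loc[...,1])<.12)&(abs(loc[...,2]-.174)<.004)&(loc[...,0]>.012)
print("plate",q.sum(),np.percentile(loc[q],[2,50,98],axis=0)[:,:2].tolist())
E
python3 chk.py
```

```text
220 [-0.0138 -0.0189  0.1821] [0.0035 0.0192 0.1983] [0.0088 0.0282 0.207 ]
tcp loc -0.001587863139970383 -0.0005424254790039363 0.18396559814431357 t 2.4333 [-0.6547  0.2965 -1.5837] 0.025869254885341628 [0.6688 0.0572 0.184 ]
plate 336 [[0.012717060751849876, -0.01738597522126644], [0.0271578041186648, 0.0017092315044002768], [0.04188341470940512, 0.01585168971959715]]
```

Request:
send_rows:
  series:
    - [[0,0.01,0],0,-0.4]
    - [[0,0.02,0],0,-0.4]
    - [[0,0.03,0],0,-0.4]
    - [[0,0.04,0],0,-0.4]
    - [[0,0.048,0],0,-0.4]

```text
t: 2.85
tool_pos: [0.7168, 0.0485, 0.1861]
tool_rot: [[0.18, 0.984, -0.003], [0.984, -0.18, 0.0], [-0.0, -0.003, -1.0]]
force: [-2.8, 0.1, -1.4]
gripper_width: 0.0255
grasp_force: 1.6
```

Request:
send_rows:
  series:
    - [[0,0.004,0],0,-0.4]
    - [[0,0.007,0],0,-0.4]
    - [[0,0.01,0],0,-0.4]
    - [[0,0.012,0],0,-0.4]
    - [[0,0.014,0],0,-0.4]

```text
t: 3.27
tool_pos: [0.7311, 0.0457, 0.1873]
tool_rot: [[0.18, 0.984, -0.0], [0.984, -0.18, 0.0], [-0.0, -0.0, -1.0]]
force: [-1.5, 0.9, -2.7]
gripper_width: 0.0254
grasp_force: 1.3
```

```bash
python3 chk.py
```

```text
235 [-0.0137  0.0445  0.1813] [0.0034 0.0804 0.199 ] [0.0083 0.0917 0.207 ]
tcp loc -0.0017297723803834921 0.06319133852498439 0.18739301959553784 t 3.3167 [-1.8126  0.9764 -2.2878] 0.025289877183552772 [0.7314 0.0456 0.1874]
plate 383 [[0.012391667217368809, 0.04058428443640756], [0.027142954299401924, 0.058653688360137124], [0.04164234375477717, 0.07422731648155448]]
```

Request:
send_rows:
  series:
    - [[0,0.001,0],0,-0.4]
    - [[0,0.002,0],0,-0.4]
    - [[0,0.003,0],0,-0.4]
    - [[0,0.003,0],0,-0.4]
    - [[0,0.003,0],0,-0.4]

```text
t: 3.73
tool_pos: [0.7333, 0.0453, 0.1873]
tool_rot: [[0.18, 0.984, -0.002], [0.984, -0.18, 0.0], [0.0, -0.002, -1.0]]
force: [-5.5, 1.3, -0.4]
gripper_width: 0.0256
grasp_force: 3.0
```

```bash
python3 chk.py
```

```text
244 [-0.0136  0.0443  0.1812] [0.0033 0.0829 0.1992] [0.0084 0.0942 0.2068]
tcp loc -0.0017774457269380533 0.06503922943760407 0.18734850085506827 t 3.7833 [-6.0215  1.3231  1.0018] 0.025722358284345957 [0.7333 0.0453 0.1873]
plate 384 [[0.012499563665186467, 0.04314083876501452], [0.027629035420039097, 0.060990830184648945], [0.041535832034588924, 0.07615567691066316]]
```

Request:
send_rows:
  series:
    - [[0,-0.006,0],0,-0.4]
    - [[0,-0.007,-0.005],0,-0.4]
    - [[0,-0.007,-0.025],0,-0.4]
    - [[0,-0.007,-0.05],0,-0.4]
    - [[0,-0.007,-0.07],0,-1]

```text
t: 4.2
tool_pos: [0.728, 0.0463, 0.2599]
tool_rot: [[0.18, 0.984, 0.003], [0.984, -0.18, -0.0], [0.0, 0.003, -1.0]]
force: [1.2, 0.6, 0.9]
gripper_width: 0.0147
grasp_force: 0.0
```

Request:
send_rows:
  series:
    - [[-0.01,0,0],0,-1]
    - [[-0.01,0,0],0,-1]
    - [[-0.01,0,0],0,-1]
    - [[-0.01,0,0],0,-1]
    - [[-0.01,0,0],0,-1]

```text
t: 4.62
tool_pos: [0.725, 0.0371, 0.2562]
tool_rot: [[0.18, 0.984, -0.001], [0.984, -0.18, 0.0], [-0.0, -0.001, -1.0]]
force: [-0.2, -0.2, -0.1]
gripper_width: -0.0001
grasp_force: 0.0
```

```bash
cat > scr.py <<'E'
from h import *
np.set_printoptions(precision=4,suppress=True)
for n in("scene","top"):
    i=eyes.get_image(n);W=world(i);d=W-np.array([.6665,.0345,0]);loc=np.stack([d@EX,d@EY,W[...,2]],-1)
    q=(abs(loc[...,0])<.016)&(abs(loc[...,1])<.016)&(loc[...,2]>.139)&(loc[...,2]<.149)
    if q.sum():
        v,u=np.nonzero(q); c=(u.min()+u.max())/2,(v.min()+v.max())/2
        print(n,q.sum(),"px",c,"mean",W[q].mean(0),"mid",(loc[q].min(0)+loc[q].max(0))/2,loc[q].max(0)-loc[q].min(0),"zmed",np.median(W[q][:,2]))
    cv2.imwrite(f"pics/{n}2.png",i["pixels"])
go([.6665,.0345,.17])
E
python3 scr.py
```

```text
scene 71 px (np.float64(451.5), np.float64(278.0)) mean [0.6657 0.0368 0.1438] mid [-0.0024 -0.0018  0.1433] [0.0151 0.0178 0.007 ] zmed 0.14405117682937182
top 70 px (np.float64(227.5), np.float64(189.5)) mean [0.6639 0.0365 0.1449] mid [-0.0019 -0.003   0.1445] [0.0161 0.0148 0.0075] zmed 0.1452356718920937
t 4.72 shift [-0.013  -0.0572  0.0864] turn 0.23 pos [0.7252 0.037  0.2563] F [-0.4 -0.3 -0.6]
```

Request:
send_rows:
  series:
    - [[-0.003,-0.015,0],0,-1]
    - [[-0.006,-0.032,0],0,-1]
    - [[-0.009,-0.047,0.01],0,-1]
    - [[-0.011,-0.056,0.035],0,-1]
    - [[-0.011,-0.059,0.06],0,-1]

```text
t: 5.13
tool_pos: [0.6648, 0.0364, 0.1978]
tool_rot: [[0.18, 0.984, 0.002], [0.984, -0.18, 0.001], [0.001, 0.002, -1.0]]
force: [1.0, 0.2, -0.3]
gripper_width: 0.0
grasp_force: 0.0
```

Request:
send_rows:
  series:
    - [[0,0,0.015],0,-1]
    - [[0,0,0.025],0,-1]
    - [[0,0,0.031],0,-1]
    - [[0,0,0.036],0,-1]
    - [[0,0,0.039],0,-1]

```text
t: 5.55
tool_pos: [0.6658, 0.0363, 0.1582]
tool_rot: [[0.18, 0.984, 0.0], [0.984, -0.18, -0.0], [-0.0, 0.0, -1.0]]
force: [-0.0, -1.1, -0.1]
gripper_width: -0.0002
grasp_force: 0.0
```

```bash
cat > drum.py <<'E'
from h import *
import sys
np.set_printoptions(precision=4,suppress=True)
go([.665,.0365,.1445])
o=np.array([.6095,-.0418,0])
for n in("scene","top"):
    i=eyes.get_image(n);W=world(i);d=W-o;l=np.stack([d@EX-.0535,d@EY,W[...,2]-.1],-1)
    g=i["pixels"].max(-1)
    r=np.hypot(l[...,0],l[...,2])
    q=(l[...,1]<-.085)&(l[...,1]>-.128)&(r<.088)&(r>.05)&(g<70)
    if q.sum()<5: print(n,"none",q.sum());continue
    m=np.median(l[q],0); print(n,q.sum(),m,"angle",np.arctan2(m[0],m[2]), "mean r",r[q].mean())
E
python3 drum.py
```

```text
t 5.55 shift [ 0.0001 -0.0008  0.0137] turn 0.2 pos [0.6658 0.0363 0.1582] F [-0.  -1.1 -0.1]
scene 117 [ 0.0607 -0.1067 -0.0264] angle 1.9815079551265655 mean r 0.06634959740636029
top 201 [ 0.0609 -0.1046 -0.026 ] angle 1.9743084919478298 mean r 0.06627173362405653
```

Request:
send_rows:
  series:
    - [[0,0,0.005],0,-1]
    - [[0,0,0.008],0,-1]
    - [[0,0,0.01],0,-1]
    - [[0,0,0.011],0,-1]
    - [[0,0,0.011],0,-1]

```text
t: 6.07
tool_pos: [0.6653, 0.0364, 0.1471]
tool_rot: [[0.18, 0.984, -0.0], [0.984, -0.18, 0.0], [-0.0, -0.0, -1.0]]
force: [-0.1, 0.2, 0.6]
gripper_width: -0.0001
grasp_force: 0.0
```

Request:
send_rows:
  series:
    - [[0,0,0.001],0,-1]
    - [[0,0,0.001],0,-1]
    - [[0,0,0.002],0,-1]
    - [[0,0,0.002],0,-1]
    - [[0,0,0.002],0,-1]

```text
t: 6.48
tool_pos: [0.6654, 0.0364, 0.1453]
tool_rot: [[0.18, 0.984, -0.0], [0.984, -0.18, 0.0], [0.0, -0.0, -1.0]]
force: [0.1, -0.3, 0.1]
gripper_width: 0.0
grasp_force: 0.0
```

Request:
send_rows:
  series:
    - [[0,0,0.001],0,-1]
    - [[0,0,0.001],0,-1]
    - [[0,0,0.002],0,-1]
    - [[0,0,0.002],0,-1]
    - [[0,0,0.002],0,-1]

```text
t: 6.9
tool_pos: [0.6656, 0.0365, 0.144]
tool_rot: [[0.18, 0.984, 0.001], [0.984, -0.18, 0.0], [0.001, 0.001, -1.0]]
force: [-1.7, -0.2, 4.3]
gripper_width: 0.0002
grasp_force: 2.6
```

Request:
send_rows:
  series:
    - [[0,0,0.001],0,-1]
    - [[0,0,0.003],0,-1]
    - [[0,0,0.004],0,-1]
    - [[0,0,0.006],0,-1]
    - [[0,0,0.006],0,-1]

```text
t: 7.32
tool_pos: [0.6659, 0.0375, 0.1382]
tool_rot: [[0.179, 0.984, 0.001], [0.984, -0.179, 0.002], [0.002, 0.001, -1.0]]
force: [-1.4, 1.6, 7.2]
gripper_width: -0.0
grasp_force: 3.3
```

```bash
python3 drum.py
```

```text
t 7.32 shift [-0.0011 -0.0007 -0.0063] turn 0.25 pos [0.6659 0.0375 0.1382] F [-1.4  1.6  7.2]
scene 116 [ 0.0606 -0.1049 -0.0279] angle 2.002253723739594 mean r 0.06675354535971137
top 201 [ 0.0599 -0.1045 -0.0275] angle 2.000672890622554 mean r 0.06602832724167636
```

Request:
send_rows:
  series:
    - [[0,0,0.001],0,-1]
    - [[0,0,0.002],0,-1]
    - [[0,0,0.003],0,-1]
    - [[0,0,0.004],0,-1]
    - [[0,0,0.004],0,-1]

```text
t: 7.83
tool_pos: [0.6658, 0.0373, 0.1335]
tool_rot: [[0.179, 0.984, 0.001], [0.984, -0.179, 0.001], [0.001, 0.001, -1.0]]
force: [0.9, 3.3, 3.9]
gripper_width: 0.0004
grasp_force: 1.7
```

```bash
python3 drum.py
```

```text
t 7.83 shift [-0.0009 -0.0006 -0.011 ] turn 0.25 pos [0.6658 0.0373 0.1335] F [0.9 3.3 3.9]
scene 121 [ 0.0622 -0.1051 -0.0249] angle 1.9516029095046972 mean r 0.06675153305658106
top 202 [ 0.0624 -0.1046 -0.023 ] angle 1.924024218285001 mean r 0.06662067815253897
```

Request:
send_rows:
  series:
    - [[0,0,0.001],0,-1]
    - [[0,0,0.001],0,-1]
    - [[0,0,0.001],0,-1]
    - [[0,0,0.001],0,-1]
    - [[0,0,0.001],0,-1]

```text
t: 8.35
tool_pos: [0.6655, 0.0364, 0.1323]
tool_rot: [[0.18, 0.984, 0.0], [0.984, -0.18, 0.0], [0.0, 0.0, -1.0]]
force: [0.8, 2.2, 3.1]
gripper_width: 0.0003
grasp_force: 1.7
```

```bash
python3 drum.py
```

```text
t 8.35 shift [ 0.     -0.0005 -0.0122] turn 0.2 pos [0.6655 0.0364 0.1323] F [0.8 2.2 3.1]
scene 121 [ 0.066  -0.1035 -0.0143] angle 1.7846288424612917 mean r 0.06728267457872433
top 206 [ 0.0668 -0.1049 -0.0127] angle 1.7585222805841336 mean r 0.06798433083544095
```

Request:
send_rows:
  series:
    - [[0,0,0],0,-1]
    - [[0,0,0],0,-1]
    - [[0,0,0],0,-1]
    - [[0,0,0],0,-1]
    - [[0,0,0],0,-1]

```text
t: 8.87
tool_pos: [0.6655, 0.0364, 0.1323]
tool_rot: [[0.18, 0.984, 0.0], [0.984, -0.18, 0.0], [0.0, 0.0, -1.0]]
force: [1.2, 3.1, 4.0]
gripper_width: 0.0001
grasp_force: 1.7
```

Request:
send_rows:
  series:
    - [[0,0,0],0,-1]
    - [[0,0,0],0,-1]
    - [[0,0,0],0,-1]
    - [[0,0,0],0,-1]
    - [[0,0,0],0,-1]

```text
t: 9.28
tool_pos: [0.6654, 0.0363, 0.1323]
tool_rot: [[0.18, 0.984, 0.0], [0.984, -0.18, -0.0], [-0.0, 0.0, -1.0]]
force: [1.3, 2.1, 4.0]
gripper_width: -0.0002
grasp_force: 1.7
```

```bash
python3 drum.py
```

```text
t 9.28 shift [ 0.0001 -0.0004 -0.0122] turn 0.2 pos [0.6654 0.0363 0.1323] F [1.3 2.1 4. ]
scene 81 [ 0.0696 -0.0966  0.0055] angle 1.4922095823884718 mean r 0.06992797530133714
top 223 [ 0.0703 -0.1047  0.0074] angle 1.4659941622103612 mean r 0.07066628551845124
```

Request:
send_rows:
  series:
    - [[0,0,0],0,-1]
    - [[0,0,0],0,-1]
    - [[0,0,0],0,-1]
    - [[0,0,0],0,-1]
    - [[0,0,0],0,-1]

```text
t: 9.8
tool_pos: [0.6654, 0.0363, 0.1323]
tool_rot: [[0.18, 0.984, 0.0], [0.984, -0.18, -0.0], [-0.0, 0.0, -1.0]]
force: [1.5, 2.1, 3.5]
gripper_width: -0.0002
grasp_force: 1.7
```

Request:
send_rows:
  series:
    - [[0,0,0],0,-1]
    - [[0,0,0],0,-1]
    - [[0,0,0],0,-1]
    - [[0,0,-0.025],0,-1]
    - [[0,0,-0.055],0,-1]

```text
t: 10.22
tool_pos: [0.6627, 0.0356, 0.1845]
tool_rot: [[0.18, 0.984, -0.008], [0.984, -0.18, -0.002], [-0.003, -0.007, -1.0]]
force: [-0.4, 0.6, 0.1]
gripper_width: 0.0001
grasp_force: 0.0
```

```bash
python3 drum.py
```

```text
t 10.22 shift [0.0014 0.0024 0.04  ] turn 0.17 pos [0.6627 0.0356 0.1845] F [-0.4  0.6  0.1]
scene 107 [ 0.0659 -0.1061  0.0257] angle 1.1992030648049055 mean r 0.0710766034460084
top 216 [ 0.0679 -0.1048  0.0274] angle 1.1871815952828837 mean r 0.0731060476136331
```

Request:
send_rows:
  series:
    - [[0,0,-0.04],0,-0.6]
    - [[0,0.01,-0.075],0,-0.4]
    - [[0.003,0.035,-0.075],0,-0.4]
    - [[0.006,0.055,-0.075],0,-0.4]
    - [[0.008,0.061,-0.075],0,-0.4]

```text
t: 10.73
tool_pos: [0.7281, 0.0323, 0.2613]
tool_rot: [[0.181, 0.984, -0.001], [0.984, -0.181, -0.001], [-0.001, -0.0, -1.0]]
force: [-1.3, -0.5, -1.1]
gripper_width: 0.0256
grasp_force: 0.0
```

Request:
send_rows:
  series:
    - [[0,0,0],0,-0.4]
    - [[0,0,0],0,-0.4]
    - [[0,0,0],0,-0.4]
    - [[0,0,0],0,-0.4]
    - [[0,0,0],0,-0.4]

```text
t: 11.15
tool_pos: [0.7262, 0.0333, 0.2624]
tool_rot: [[0.18, 0.984, -0.0], [0.984, -0.18, 0.0], [0.0, -0.0, -1.0]]
force: [0.1, 0.1, 0.5]
gripper_width: 0.0257
grasp_force: 0.0
```

```bash
python3 drum.py; python3 -c "
from h import *
go([.727,.0465,.186])"
```

```text
t 11.15 shift [-0.0078 -0.0607  0.1179] turn 0.2 pos [0.7262 0.0333 0.2624] F [0.1 0.1 0.5]
scene 135 [ 0.0602 -0.1022  0.0433] angle 0.9472345935748492 mean r 0.07379856726027116
top 246 [ 0.0608 -0.105   0.044 ] angle 0.9447607050168855 mean r 0.07503771281392453
t 11.25 shift [ 0.013  -0.0019  0.0766] turn 0.21 pos [0.7265 0.0334 0.2626] F [ 0.2  0.1 -0.7]
```

Request:
send_rows:
  series:
    - [[0.008,0,0],0,-0.4]
    - [[0.013,0,0],0,-0.4]
    - [[0.013,0,0.015],0,-0.4]
    - [[0.013,0,0.03],0,-0.4]
    - [[0.013,0,0.04],0,-0.4]

```text
t: 11.67
tool_pos: [0.7288, 0.0474, 0.2209]
tool_rot: [[0.179, 0.984, -0.001], [0.984, -0.179, 0.0], [0.0, -0.001, -1.0]]
force: [-0.5, -0.7, 0.1]
gripper_width: 0.0254
grasp_force: 0.0
```

Request:
send_rows:
  series:
    - [[0,0,0.01],0,-0.4]
    - [[0,0,0.018],0,-0.4]
    - [[0,0,0.026],0,-0.4]
    - [[0,0,0.033],0,-0.4]
    - [[0,0,0.036],0,-0.4]

```text
t: 12.08
tool_pos: [0.7289, 0.046, 0.1851]
tool_rot: [[0.18, 0.984, -0.001], [0.984, -0.18, -0.0], [-0.0, -0.001, -1.0]]
force: [0.5, 0.4, 0.5]
gripper_width: 0.0258
grasp_force: 0.0
```

```bash
python3 drum.py; python3 chk.py
```

```text
t 12.08 shift [-0.0209 -0.0611  0.0407] turn 0.2 pos [0.7289 0.046  0.1851] F [0.5 0.4 0.5]
scene 134 [ 0.0601 -0.1031  0.0432] angle 0.947215924134631 mean r 0.07370433144859581
top 245 [ 0.0608 -0.1048  0.0441] angle 0.9433916057186863 mean r 0.07490828717339078
249 [-0.0138  0.0408  0.1821] [0.0034 0.0799 0.1982] [0.0082 0.0892 0.2069]
tcp loc -0.0017097586918928796 0.06096391334386859 0.1863304246974664 t 12.2333 [ 0.8577 -0.4504  1.0256] 0.025571761765156145 [0.7292 0.046  0.1863]
plate 380 [[0.012707005141782324, 0.043302041393517274], [0.02739872737429188, 0.06126061838296483], [0.04169486300971928, 0.07618451096975319]]
```

Drum is caught at about 1.05 and stationary. Now I'll push the guard home.

Request:
send_rows:
  series:
    - [[0,-0.01,0],0,-0.4]
    - [[0,-0.02,0],0,-0.4]
    - [[0,-0.03,0],0,-0.4]
    - [[0,-0.04,0],0,-0.4]
    - [[0,-0.05,0],0,-0.4]

```text
t: 12.65
tool_pos: [0.6807, 0.0547, 0.1871]
tool_rot: [[0.18, 0.984, 0.003], [0.984, -0.18, -0.0], [0.0, 0.003, -1.0]]
force: [4.0, -0.7, -2.9]
gripper_width: 0.0255
grasp_force: 1.7
```

Request:
send_rows:
  series:
    - [[0,-0.004,0],0,-0.4]
    - [[0,-0.007,0],0,-0.4]
    - [[0,-0.01,0],0,-0.4]
    - [[0,-0.012,0],0,-0.4]
    - [[0,-0.014,0],0,-0.4]

```text
t: 13.07
tool_pos: [0.6669, 0.0574, 0.187]
tool_rot: [[0.18, 0.984, 0.002], [0.984, -0.18, 0.0], [0.0, 0.002, -1.0]]
force: [3.6, -0.0, 1.8]
gripper_width: 0.0258
grasp_force: 1.4
```

```bash
python3 chk.py
```

```text
191 [-0.0134 -0.023   0.1812] [0.0031 0.0166 0.1987] [0.0089 0.0261 0.2069]
tcp loc -0.0014875225332647564 -0.0028345418796484815 0.18688071356827393 t 13.1167 [ 2.0294 -0.9423  1.635 ] 0.025442083875689976 [0.6665 0.0575 0.1869]
plate 339 [[0.012440948737364082, -0.010321145370073314], [0.027486179594040448, 0.008142916760179976], [0.0418931574545011, 0.022719125701751854]]
```

Request:
send_rows:
  series:
    - [[0,-0.002,0],0,-0.4]
    - [[0,-0.004,0],0,-0.4]
    - [[0,-0.006,0],0,-0.4]
    - [[0,-0.007,0],0,-0.4]
    - [[0,-0.007,0],0,-0.4]

```text
t: 13.53
tool_pos: [0.6603, 0.0587, 0.1865]
tool_rot: [[0.18, 0.984, 0.003], [0.984, -0.18, -0.0], [0.0, 0.003, -1.0]]
force: [6.8, -0.0, 0.4]
gripper_width: 0.0256
grasp_force: 3.4
```

```bash
python3 chk.py
```

```text
198 [-0.0139 -0.028   0.1858] [0.0031 0.0103 0.1986] [0.0093 0.0188 0.2068]
tcp loc -0.0015774219754876638 -0.00914596952991708 0.18650711181579566 t 13.5833 [ 6.8044 -1.0101  0.1277] 0.02541265968840165 [0.6603 0.0587 0.1865]
plate 330 [[0.013019121124624888, -0.017020053716793798], [0.027474653185104954, 0.0010970184478701673], [0.04197757169454459, 0.016237314234939328]]
```

Request:
send_rows:
  series:
    - [[0,-0.001,0],0,-0.4]
    - [[0,-0.002,0],0,-0.4]
    - [[0,-0.002,0],0,-0.4]
    - [[0,-0.002,0],0,-0.4]
    - [[0,-0.002,0],0,-0.4]

```text
t: 14.0
tool_pos: [0.6601, 0.0587, 0.1866]
tool_rot: [[0.18, 0.984, 0.006], [0.984, -0.18, -0.001], [0.0, 0.006, -1.0]]
force: [13.3, -2.5, -4.3]
gripper_width: 0.0258
grasp_force: 6.6
```

Request:
send_rows:
  series:
    - [[0,0.004,0],0,-0.4]
    - [[0,0.008,0],0,-0.4]
    - [[0,0.009,0],0,-0.4]
    - [[0,0.009,-0.02],0,-0.4]
    - [[0,0.009,-0.05],0,-0.4]

```text
t: 14.42
tool_pos: [0.6637, 0.0579, 0.233]
tool_rot: [[0.18, 0.984, -0.008], [0.984, -0.18, -0.001], [-0.003, -0.008, -1.0]]
force: [0.3, -0.4, 0.2]
gripper_width: 0.0256
grasp_force: 0.0
```

Request:
send_rows:
  series:
    - [[0,0,-0.03],0,-0.4]
    - [[0,0,-0.06],0,-0.4]
    - [[0.03,0,-0.07],0,-0.4]
    - [[0.06,0,-0.07],0,-0.4]
    - [[0.08,0,-0.07],0,-0.4]

```text
t: 14.83
tool_pos: [0.6804, 0.1395, 0.3072]
tool_rot: [[0.178, 0.984, 0.0], [0.984, -0.178, 0.002], [0.002, -0.0, -1.0]]
force: [0.1, 0.6, -1.1]
gripper_width: 0.0254
grasp_force: 0.0
```

```bash
python3 chk.py; python3 drum.py; python3 -c "
from h import *
i=eyes.get_image('scene');cv2.imwrite('pics/end.png',i['pixels'])"
```

```text
130 [-0.0073 -0.0057  0.181 ] [-0.0003  0.0024  0.1962] [0.0046 0.0055 0.2067]
tcp loc -0.08977325562048089 -0.005477265205720279 0.30567218061335993 t 14.8833 [-0.8953  3.9549 -1.1707] 0.02559646638501555 [0.6801 0.1448 0.3057]
plate 342 [[0.012545871150853791, -0.01718168487089247], [0.027190496994446367, 0.0016626274833151885], [0.04192965095098367, 0.016238826853809386]]
t 14.88 shift [-0.1099  0.0042  0.1607] turn 0.62 pos [0.6801 0.1448 0.3057] F [-0.9  4.  -1.2]
scene 137 [ 0.0601 -0.1026  0.0433] angle 0.946596295020297 mean r 0.07372954825737243
top 259 [ 0.0609 -0.1051  0.0435] angle 0.9509739097752399 mean r 0.0747238764323735
```

View pics/end.png

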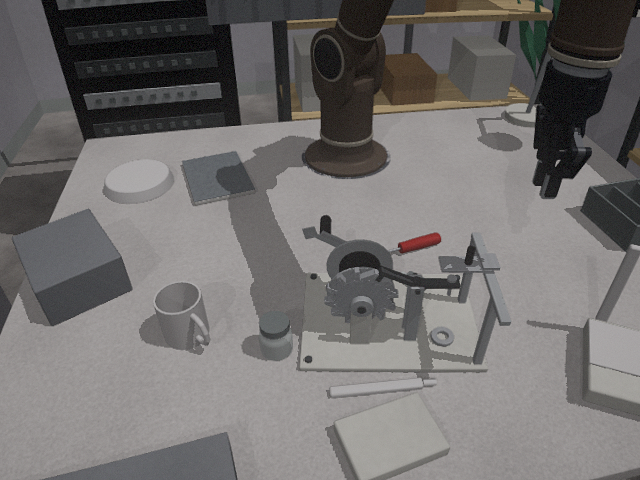

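The picture shows the guard home at (470,262), the crank handle at (325,225) lying along the pointer at (310,233), and the bystanders unmoved. The arm is clear of everything.

Request:
send_rows:
  series:
    - [[0,0,0],0,-0.4]
    - [[0,0,0],0,-0.4]
    - [[0,0,0],0,-0.4]
    - [[0,0,0],0,-0.4]
    - [[0,0,0],0,-0.4]

```text
t: 15.45
tool_pos: [0.6806, 0.1356, 0.3064]
tool_rot: [[0.181, 0.984, 0.0], [0.984, -0.181, 0.0], [0.0, 0.0, -1.0]]
force: [0.1, 0.2, 0.3]
gripper_width: 0.0255
grasp_force: 0.0
```

```bash
python3 -c "
from h import *
print(sensors.get_obs()['qvel'].round(3)); print(hand_in())"
```

```text
[-0.004  0.001 -0.003 -0.002  0.002 -0.001 -0.001]
the job is handed in; nothing more can be done
None
```

The job is handed in at 15.5 s: the drum was caught in the notch at about 1.05 rad, nearest the pointer (measured at about 1.04 rad), the guard is fully home over the screw, and the bystanders look unmoved in the last picture.

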